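# Snap the green circuit board onto its four standoffs

### The arm

A 6-joint arm with a two-finger parallel gripper is mounted at the origin on the work surface. World frame = base frame: x ahead of the robot, y to its left, z up, the work surface at z = 0. Lengths are in mm, angles in rad, forces in N, time in s.
With the tool pointing down it reaches from about 275 to 825 mm from the base axis. Payload 5.2 kg.
Tool frame: the origin (TCP) lies at the very end of the fingers, on their centre line; the grasp point (between the pads) lies 19 mm behind it; z points along the fingers, y is the direction in which the jaws open and shut (so a half turn about z gives the same grasp; the last joint's range is limited). The gripper opens to 93 mm and grips with 3 to 60 N. Pads are 15 mm wide; open, the fingers measure 128 mm over their backs; the gripper's body (75 mm by 188 mm) begins 65 mm behind the grasp point.
Start: joints at [0.931, 0.259, 1.535, -0, 1.348, -0.203], TCP at [232.653, 498.375, 218.653] pointing down, gripper open.
Joint ranges: [-3.14, 3.14], [-0.91, 2.08], [0.19, 2.58], [-1.22, 4.36], [0.22, 2.71], [-3.12, 3.12]. Speed limits (rad/s): [2.57, 2.57, 3.14, 3.14, 3.14, 3.14].

### API

Orientations are given as [roll, pitch, yaw] about the fixed x, y, z axes, in that order (R = Rz(yaw) Ry(pitch) Rx(roll)).
In Python, from bench import robot gives the robot as it stands. The module is installed in compiled form; this text tells all that it offers. Calls block until the motion is done:
- robot.move_ptp(position, orientation): joint-space move of the TCP to a pose.
- robot.move_linear(position, ori=None, speed=150, f_stop=None): straight line of the TCP; ori=None keeps the orientation; speed is the mean speed in mm/s. With f_stop (N) it stops when the force on the tool has changed by that much, and returns True; else False.
- robot.move_j(angles): joint-space move.
- robot.move_gripper(opening): opening from 0.0 (shut) to 1.0 (fully open); the grip force is fixed at half the most; returns when the fingers have stopped.
- robot.sleep(seconds).
- robot.inverse_kinematics(position, orientation): joint angles nearest the present ones, or None.
- robot.get_image(name): name is "scene" or "top" or "wrist"; returns a dict with "img" (400x640x3 uint8, blue, green, red), "fovy" (degrees; the focal length in pixels is half the picture's height over the tangent of half this angle, whatever the lens; pixels are square), "cx", "cy" (the principal point, pixels), "eye" and "orientation" of the camera in the world. Camera axes: x right, y down, z forward; pixel columns grow to the right and rows downward; lengths in mm; the calibration is good to about 2 mm. A picture is of the moment at which its call begins. There is no depth.
A pose or a line that the arm cannot do raises robot.MotionError and nothing moves.
- robot.hand_in(): hands the job in, once; it reports no verdict.
Readings, each from a call of its own:
- robot.current_t(): time.
- robot.current_qpos(): joint angles.
- robot.current_joint_vel(): joint speeds.
- robot.current_joint_efforts(): joint torques, N m.
- robot.current_tcp_pos(): TCP position.
- robot.current_eef_rot(): TCP orientation.
- robot.current_contact_force(): force on the tool from outside, world axes, zero at the start.
- robot.current_ft_torque(): the same for the moment, N m.
- robot.current_gripper_width(): opening from 0.0 (shut) to 1.0 (fully open).
Only numpy, scipy, OpenCV 4.12 (cv2) and the standard library are available. Lean on these libraries where they do the work, as an engineer would, in place of code of your own. Each camera call takes 0.05 s, during which the arm holds its last target.

### The job

The green circuit board is resting on the tips of the four snap standoffs in its grey tray. Press it evenly straight down, at one bare copper patch and then the other, until all four standoffs have clicked through and the board lies level and fully home, without tipping it up, then let go. Leave the blue board alone: it must stay up on its own standoffs, because it still waits for a part.

Things in the scene. Friction and masses are not known exactly. Their poses are not given: they have to be found in the camera images.
- green_board_mid (a point): Green circuit board 100 (x) x 150 (y) x 3 mm, 0.13 kg, loose; point: centre of the plate, mid-thickness. Holes at x +-38, y +-62. Silver heat sink 46 x 46 mm on its middle, top 17.5 mm above the point. Copper patches 30 x 22 mm flush with its top face (1.5 mm above the point) at x 0, y +46 and -46: press there with shut fingers. Starts level, point 21.7 mm above the tray's floor; home 11.5 mm.
- green_tray_mid (a point): Its grey tray, fixed, 134 x 189 mm, rim 14 mm; point: centre of the floor's top face, axes as the board's. Standoffs at x +-38, y +-62: black shoulder 10 mm above the floor (a hard stop), white sprung tip to 28 mm. Each clicks at 4 to 5 N: 8 to 11 N on a patch clicks that end's two, 11 mm down, and the board slopes 5 degrees until the other end is pressed.
- blue_board_mid (a point): Blue circuit board of the same size with the same patches, a flat black chip in its middle instead of a heat sink; it rests on the standoff tips of a second tray like the first. Point: centre of the plate. Must stay as it is.
Not all that is in view belongs to the job. What is shaped like the part that bears green_board_mid but yellow is not meant.

How it is judged:
By the outcome, as a careful person would: the job done as asked, in the order asked, and still so for the second after the job is handed in, with the robot touching nothing.
It also fails if it takes over 38 s, if anything falls off the work surface, if the arm or the gripper's body presses on something with over 40 N, if the wrist force passes 120 N, or if a joint passes its speed limit or range.

## Working session

There is one attempt and no reset: what is moved stays moved. The work goes in short steps, each a Python script; the robot and the scene stay as the last script left them, time stands still between calls to the robot, and variables do not carry over. Pictures are saved under pics/ and viewed, and the job is handed in when it is done.

```bash
mkdir -p pics; python3 - <<'E'
from bench import robot
import cv2,json
for n in ["scene","top","wrist"]:
    d=robot.get_image(n); cv2.imwrite(f"pics/{n}0.png",d["img"])
    print(n,{k:(v.tolist() if hasattr(v,'tolist') else v) for k,v in d.items() if k!="img"})
    json.dump({k:(v.tolist() if hasattr(v,'tolist') else v) for k,v in d.items() if k!="img"},open(f"{n}0.json","w"))
print(robot.current_t(),robot.current_eef_rot(),robot.current_gripper_width(),robot.current_contact_force())
E
```

```text
scene {'fovy': 49.278249271504954, 'cx': 316.3961323789554, 'cy': 201.7919903821035, 'eye': [953.4424247374388, 576.2558116244331, 792.0713761120385], 'orientation': [-2.3172834343043855, -0.01982306400980738, 2.3511475438275844]}
top {'fovy': 52.914061274076886, 'cx': 320.5397267097523, 'cy': 197.0384687367344, 'eye': [249.5978211534343, 25.269656976808434, 978.43225698981], 'orientation': [-2.9812663981873797, 0.02700290416600737, -1.546585965131065]}
wrist {'fovy': 59.4691529838947, 'cx': 320.2894716677818, 'cy': 196.84615799216684, 'eye': [161.47781747691226, 531.4638222585759, 383.4902285655724], 'orientation': [2.8584241080052015, 0.002254077653710107, 1.134152000917413]}
0.15 [-3.14021529e+00 -3.03502969e-04  2.70481333e+00] 1.0029829951362341 [ 0.3800957  -0.14539295 -0.67713654]
```

View pics/scene0.png

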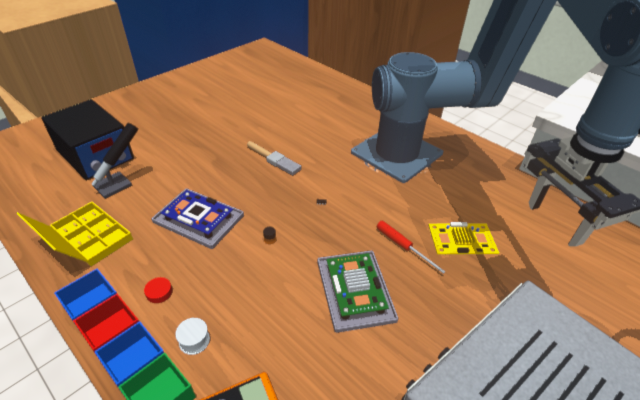

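View pics/top0.png

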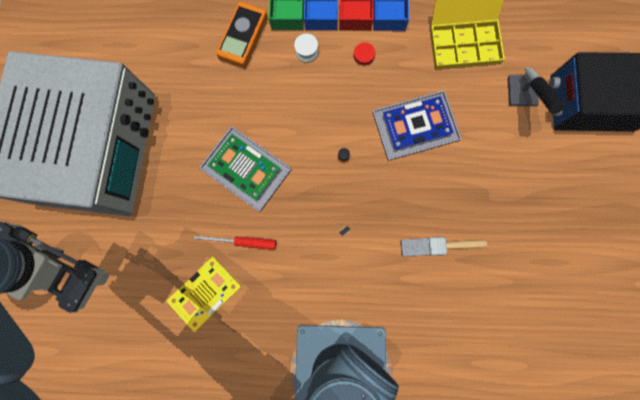

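View pics/wrist0.png

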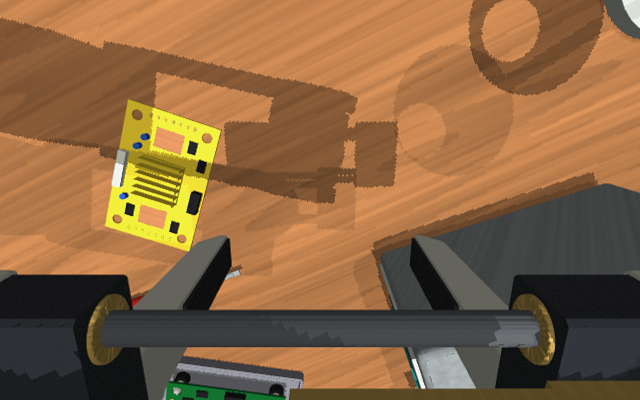

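Candidates for the target in the top view are the green board in its tray at (246,168), the yellow look-alike without a tray at (203,293), and the blue board at (416,125), which must not be touched. By the description I choose the green one at (246,168), and I'll check it in enlarged crops.

```bash
python3 - <<'E'
import cv2
a=cv2.imread("pics/top0.png")[120:216,195:300]; cv2.imwrite("pics/topc.png",cv2.resize(a,None,fx=6,fy=6,interpolation=cv2.INTER_CUBIC))
a=cv2.imread("pics/scene0.png")[245:335,310:405]; cv2.imwrite("pics/scenec.png",cv2.resize(a,None,fx=6,fy=6,interpolation=cv2.INTER_CUBIC))
E
```

```text
(no output)
```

View pics/topc.png

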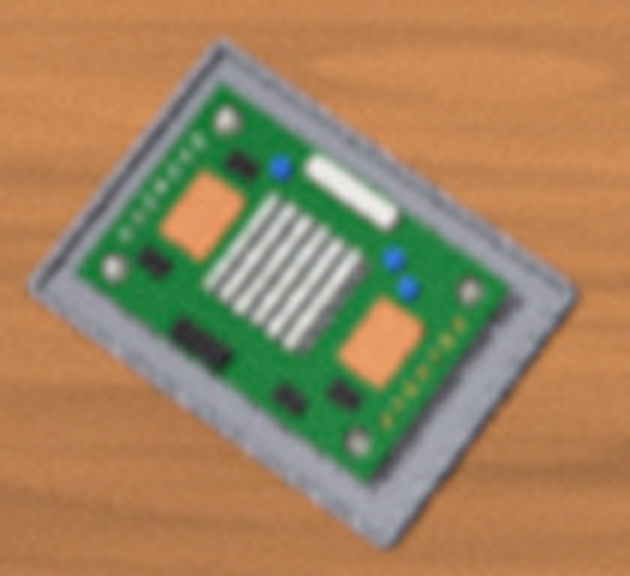

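View pics/scenec.png

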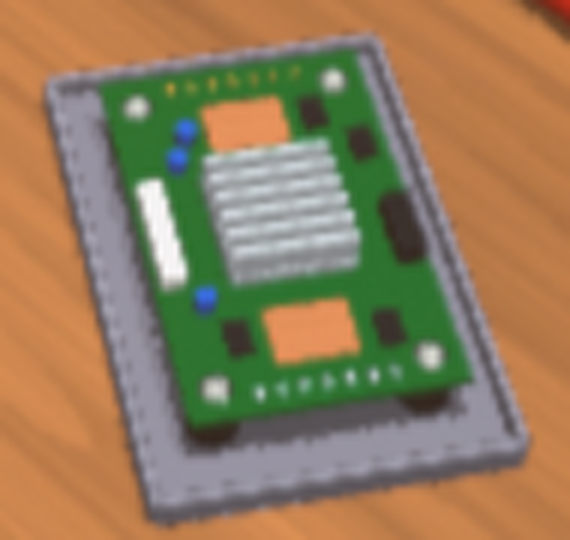

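The crops show the green board with its silver heat sink, raised on the four tips in its grey tray, so the choice holds. In the top crop the patches are at (203,213) and (381,343); in the scene crop they are at (311,331) and (246,124). Next I fit the pose from both views.

```bash
cat > h.py <<'E'
import numpy as np,json
from scipy.spatial.transform import Rotation as R
def proj(P,c):
    f=200/np.tan(np.radians(c["fovy"]/2)); q=(np.asarray(P)-c["eye"])@R.from_euler("xyz",c["orientation"]).as_matrix()
    return np.c_[c["cx"]+f*q[:,0]/q[:,2],c["cy"]+f*q[:,1]/q[:,2]]
# order: patchA,patchB, tips: A-conn, A-other, B-conn, B-other
L=np.array([[0,46,1.5],[0,-46,1.5],[1*38,62,6.3],[-38,62,6.3],[38,-62,6.3],[-38,-62,6.3]],float)
def fit(obs):  # list of (pix, cam); sign of conn x solved by trying both
    from scipy.optimize import least_squares
    best=None
    for s in (1,-1):
        for y0 in np.arange(-3,3,1.):
            M=L*[s,1,1]
            def pts(p): return R.from_euler("z",p[3]).apply(M)+p[:3]
            def res(p): return np.concatenate([(proj(pts(p),c)-u).ravel() for u,c in obs])
            r=least_squares(res,[400,150,25,y0])
            if best is None or r.cost<best[0]: best=(r.cost,r.x,s,r.fun)
    return best
E
python3 - <<'E'
from h import *
ct=json.load(open("top0.json"));cs=json.load(open("scene0.json"))
cv=lambda a,o:(np.array(a,float)+.5)/6-.5+o
t=cv([(203,213),(381,343),(226,120),(115,267),(469,290),(358,441)],[195,120])
s=cv([(311,331),(246,124),(216,389),(430,356),(136,107),(333,80)],[310,245])
for o in ([(t,ct),(s,cs)],[(t,ct)],[(s,cs)]):
    b=fit(o);print(b[0],b[1].round(3),b[2]);print(b[3].round(1))
E
```

```text
2.8681970055489834 [475.96  244.945  23.587  -0.598] 1
[ 0.4  0.5  0.4  0.   0.4 -0.3 -0.1 -0.3  0.  -0.3 -0.3 -0.3  0.1  1.1
 -0.   1.3  0.2 -0.6  0.3 -0.8  0.3 -0.4  0.1 -0.5]
0.505869065444675 [475.252 244.892  25.3    -0.596] 1
[ 0.2  0.7  0.3  0.1  0.1 -0.2 -0.3 -0.1 -0.  -0.3 -0.3 -0.2]
2.115532274671392 [478.091 245.994  26.646  -0.6  ] 1
[-0.1  1.1 -0.1  1.2 -0.1 -0.6  0.2 -0.7  0.1 -0.5  0.1 -0.6]
```

```bash
python3 - <<'E'
from bench import robot
from h import *
import cv2
c=np.array([475.9,245.0]);th=-0.598
yv=np.array([-np.sin(th),np.cos(th)])
A=c+46*yv;B=c-46*yv;yaw=th+np.pi/2
print(A,B)
for P in(A,B): print(robot.inverse_kinematics([*P,60],[np.pi,0,yaw]))
# viewing pose over board centre
robot.move_gripper(0)
robot.move_ptp([*(A),90],[np.pi,0,yaw])
print(robot.current_t(),robot.current_tcp_pos(),robot.current_gripper_width(),robot.current_contact_force())
for n in["wrist","scene","top"]:
    d=robot.get_image(n);cv2.imwrite(f"pics/{n}1.png",d.pop("img"))
    json.dump({k:(v.tolist() if hasattr(v,'tolist') else v) for k,v in d.items()},open(f"{n}1.json","w"))
a=cv2.imread("pics/scene1.png")[195:345,290:430]; cv2.imwrite("pics/scenec1.png",cv2.resize(a,None,fx=4,fy=4,interpolation=cv2.INTER_CUBIC))
E
```

```text
[501.797571   283.01730943] [450.002429   206.98269057]
[ 3.20002331e-01  4.54492080e-01  1.66950018e+00 -4.44089210e-16
  1.01760039e+00  9.18002331e-01]
[ 2.05503292e-01  3.32600774e-01  1.86947907e+00 -4.44089210e-16
  9.39512813e-01  8.03503292e-01]
2.975 [501.59423485 283.67743876  90.36247348] 0.0061349750568775 [ 0.34945299 -0.64631631  0.37720265]
```

View pics/wrist1.png

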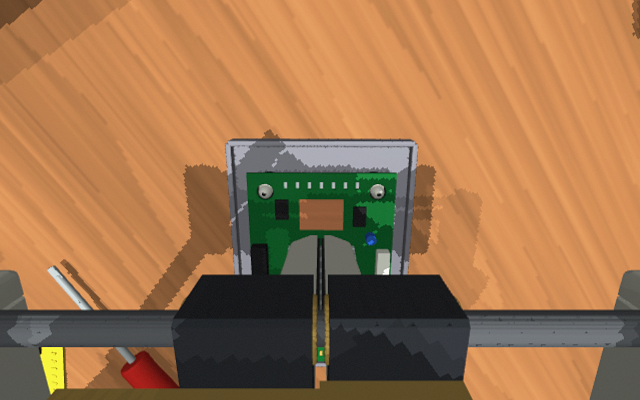

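View pics/scenec1.png

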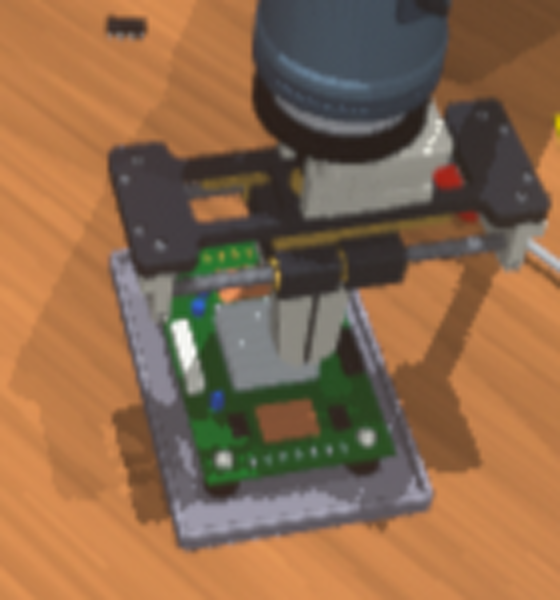

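The wrist view shows patch A at (321,215), tips at (265,190) and (377,190), and black chips 21–22 mm either side of the patch centre, which clears the shut fingers. I'll check this against the fit.

```bash
python3 - <<'E'
from h import *
import cv2
c=json.load(open("wrist1.json"))
for z in(23.6,25.):
    p=R.from_euler("z",-.598).apply(L)+[475.9,245,z]
    print(proj(p[[0,2,3]],c).round(1))
# back-project patch at z=25.5
f=200/np.tan(np.radians(c["fovy"]/2));M=R.from_euler("xyz",c["orientation"]).as_matrix()
for u in [(321.5,215)]:
    d=M@np.array([(u[0]-c["cx"])/f,(u[1]-c["cy"])/f,1]);e=np.array(c["eye"]);print(e+d*(25.5-e[2])/d[2])
a=cv2.imread("pics/wrist1.png")[130:290,220:430]; cv2.imwrite("pics/wc1.png",cv2.resize(a,None,fx=3.5,fy=3.5,interpolation=cv2.INTER_CUBIC))
E
```

```text
[[321.9 211.9]
 [378.8 191.6]
 [265.3 191.5]]
[[321.9 212.6]
 [379.1 192.2]
 [265.  192. ]]
[500.3494464  281.41964031  25.5       ]
```

View pics/wc1.png

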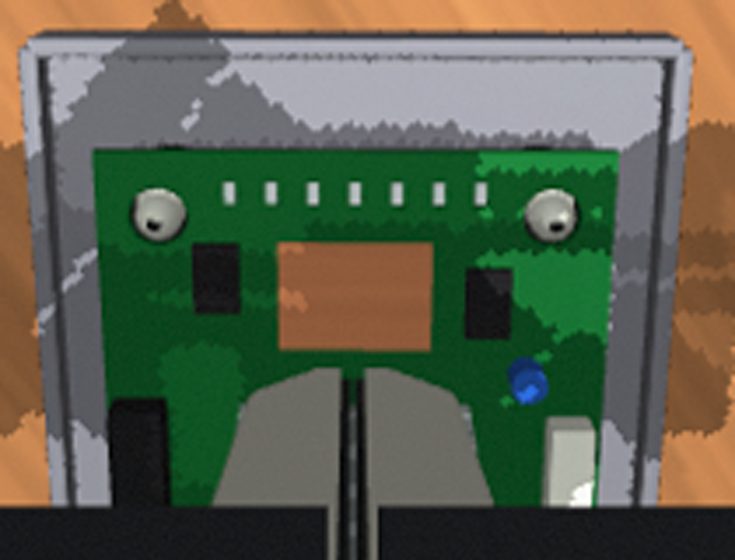

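```bash
cat > press.py <<'E'
from bench import robot
from h import *
c=np.array([475.9,245.0]);th=-0.598
yv=np.array([-np.sin(th),np.cos(th)]);yaw=th+np.pi/2
def press(P):
    ori=[np.pi,0,yaw]
    robot.move_linear([*P,45],ori,speed=100)
    robot.sleep(.2)
    def st(m): print(m,round(robot.current_t(),2),robot.current_tcp_pos().round(1),robot.current_contact_force().round(1))
    st("above")
    h=robot.move_linear([*P,10],ori,speed=20,f_stop=3); st(("contact",h))
    z0=robot.current_tcp_pos()[2]
    if not h or not 14<z0<33: print("odd, stop"); return
    for k in range(1,14):
        h=robot.move_linear([*P,z0-k],ori,speed=15,f_stop=14); st((k,h))
        f=robot.current_contact_force()
        if abs(f[2])>18 : break
        if h: break
E
python3 - <<'E'
from press import *
press(c+45.3*yv)
E
```

```text
above 3.92 [502.  282.7  45.8] [ 0.7 -0.6 -1.4]
('contact', True) 4.86 [501.4 282.6  28.4] [1.4 0.5 1.2]
(1, False) 5.11 [501.6 282.5  27.9] [-1.1  0.9  5.3]
(2, False) 5.36 [501.7 282.5  27.1] [-0.2 -0.   6.7]
(3, False) 5.61 [501.7 282.5  25.9] [-0.6  0.2  5.3]
(4, False) 5.86 [501.7 282.5  24.5] [0.9 0.9 1.7]
(5, False) 6.11 [500.7 282.2  22.8] [-0.1  0.7  0.1]
(6, False) 6.36 [501.1 282.3  22.1] [ 0.2 -0.4 -0.1]
(7, False) 6.61 [501.3 282.4  21.6] [-1.7 -0.9  2.8]
(8, False) 6.86 [501.4 282.4  21.4] [-3.7 -1.1  9.5]
(9, False) 7.11 [501.4 282.5  21.2] [-5.6 -2.3 15. ]
(10, False) 7.36 [501.5 282.5  21.1] [-6.7 -2.8 21.8]
```

```bash
python3 - <<'E'
from press import *
import cv2
A=c+45.3*yv
robot.move_linear([*A,60],speed=80)
robot.move_linear([*(c+110*yv),110],speed=200)
print(robot.current_t())
for n in["wrist","scene"]:
    d=robot.get_image(n);cv2.imwrite(f"pics/{n}2.png",d.pop("img"))
a=cv2.imread("pics/scene2.png")[245:335,310:405]; cv2.imwrite("pics/scenec2.png",cv2.resize(a,None,fx=6,fy=6,interpolation=cv2.INTER_CUBIC))
E
```

```text
8.5833
```

View pics/scenec2.png

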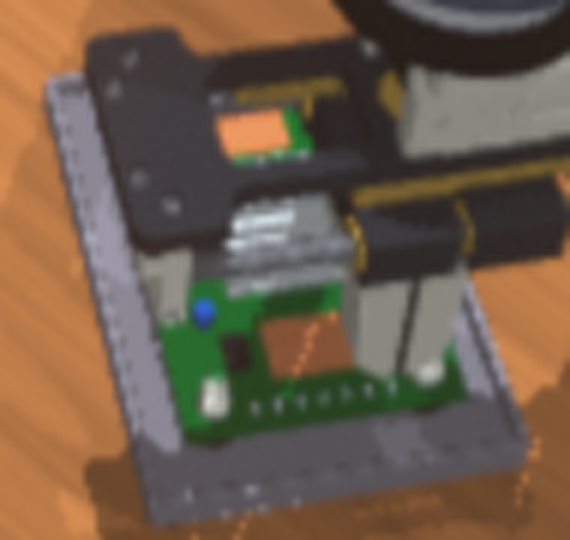

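View pics/wrist2.png

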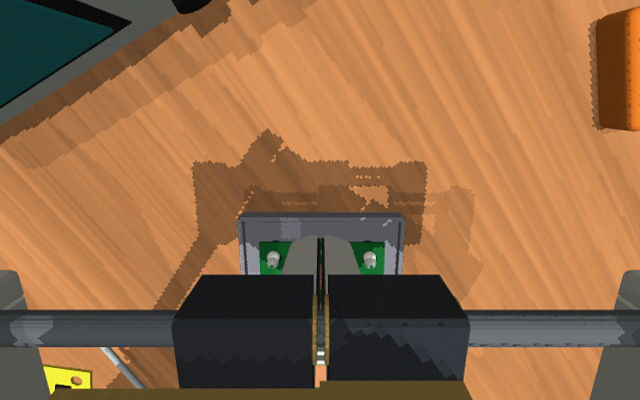

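End A has clicked: both its tips now stand tall above the board, at (215,398) and (430,370) in the scene crop. Next is patch B.

```bash
python3 - <<'E'
from press import *
B=c-46.3*yv
robot.move_linear([*B,100],speed=200)
press(B)
robot.move_linear([*B,70],speed=80)
import cv2
robot.move_j([0.931,0.259,1.535,0,1.348,-0.203])
print(robot.current_t(),robot.current_contact_force())
for n in["top","scene"]:
    d=robot.get_image(n);cv2.imwrite(f"pics/{n}3.png",d.pop("img"))
a=cv2.imread("pics/scene3.png")[245:335,310:405]; cv2.imwrite("pics/scenec3.png",cv2.resize(a,None,fx=6,fy=6,interpolation=cv2.INTER_CUBIC))
a=cv2.imread("pics/top3.png")[120:216,195:300]; cv2.imwrite("pics/topc3.png",cv2.resize(a,None,fx=6,fy=6,interpolation=cv2.INTER_CUBIC))
E
```

```text
above 10.52 [450.4 206.9  45.7] [-0.5  0.4 -0.1]
('contact', True) 11.47 [449.1 206.5  27.2] [-0.9  0.3  0.5]
(1, False) 11.72 [449.7 206.8  26. ] [-0.5 -0.1  0.2]
(2, False) 11.97 [449.8 206.8  25.1] [ 0.5 -0.8  0.1]
(3, False) 12.22 [449.8 206.8  24.2] [-1.4 -1.3  2.5]
(4, False) 12.47 [449.8 206.7  23.1] [ 0.  -0.2  0.3]
(5, False) 12.72 [449.9 206.8  22. ] [ 0.1 -0.3 -0. ]
(6, False) 12.97 [449.8 206.7  21.1] [-0.3  0.2 -0.5]
(7, False) 13.22 [449.8 206.7  20.1] [ 0.2 -0.4  0. ]
(8, False) 13.47 [450.  206.8  19.3] [-0.6  0.3  0.6]
(9, False) 13.72 [450.  206.8  19.2] [-2.7 -1.2 10.6]
(10, False) 13.97 [450.  206.8  19.2] [-5.4 -2.1 20.9]
16.2417 [-0.15146487 -0.84988027  0.60562716]
```

View pics/scenec3.png

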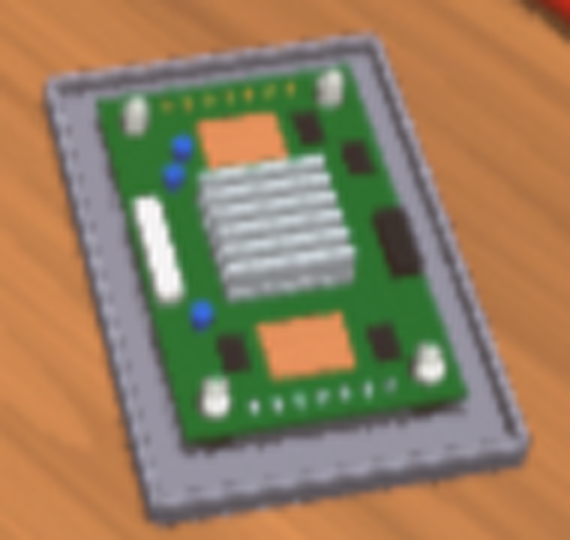

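View pics/topc3.png

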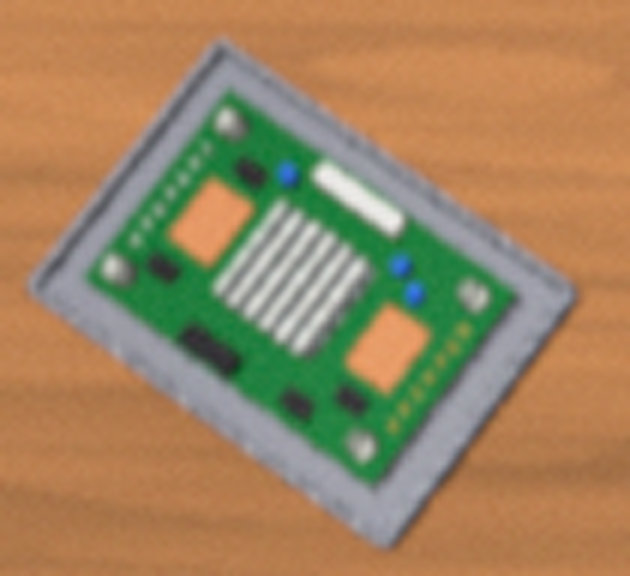

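View pics/top3.png

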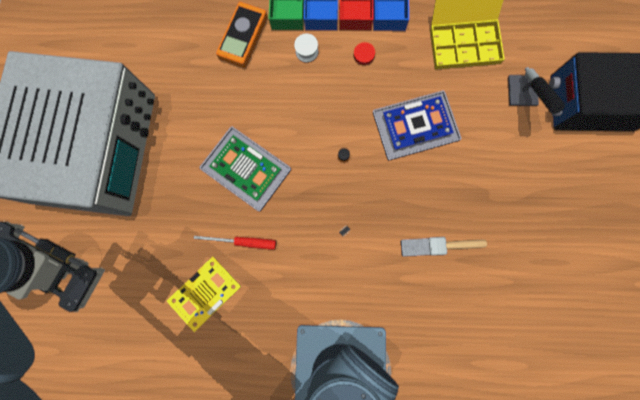

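```bash
python3 - <<'E'
from h import *
from scipy.optimize import least_squares
ct=json.load(open("top0.json"));cs=json.load(open("scene0.json"))
cv=lambda a,o:(np.array(a,float)+.5)/6-.5+o
T=dict(A0=(203,213),B0=(381,343),A1=(212,221),B1=(388,348))
S=dict(A0=(311,331),B0=(246,124),A1=(306,346),B1=(241,140))
for k in T:
    r=least_squares(lambda p:np.r_[(proj([p],ct)[0]-cv(T[k],[195,120])),(proj([p],cs)[0]-cv(S[k],[310,245]))],[475,245,25.])
    print(k,r.x.round(1),r.fun.round(2))
E
python3 - <<'E'
import cv2,numpy as np
for n in("scene","top"):
    a,b=cv2.imread(f"pics/{n}0.png"),cv2.imread(f"pics/{n}3.png")
    s=(slice(180,250),slice(145,250)) if n=="scene" else (slice(85,165),slice(365,465))
    print(n,"blue area max diff",cv2.absdiff(a[s],b[s]).max())
E
```

```text
A0 [502.3 282.8  29.1] [ 0.06 -0.04  0.06  0.  ]
B0 [449.6 206.8  29.2] [ 0.18 -0.13  0.21  0.02]
A1 [501.9 281.6  18.4] [ 0.12 -0.09  0.12  0.01]
B1 [449.9 205.7  18.9] [ 0.23 -0.17  0.27  0.02]
scene blue area max diff 2
top blue area max diff 20
```

Triangulated patch heights dropped 10.7 mm at A and 10.3 mm at B against 10.2 mm nominal. The board is level and home, and the blue board has not moved.

```bash
python3 -c "
from bench import robot
robot.hand_in();print(robot.current_t())"
```

```text
the job is handed in; nothing more can be done
the job is handed in; nothing more can be done
```

I pressed the green board straight down with shut fingers, first at the far copper patch and then at the near one. All four standoffs clicked through and the board lies level at home height. I then moved the arm back to its start pose and handed in at about 16.3 s of the 38 s allowed.

- **Seating:** in the last pictures all four tips stand well above the board. The two patches came down 10.7 mm and 10.3 mm, measured from two cameras, against 10.2 mm expected.
- **Force:** the highest force I sampled on the tool was about 22 N, at the hard stops. Both of the last readings were a little over my 18 N stop level. The forces were read only at the end of each 1 mm step, so the click peaks themselves were not captured.
- **Disagreement:** the first press stopped at 21.1 mm and the second at 19.2 mm. I put part of that down to the board still sloping under the flat fingertips during the first press; about 1 mm of it I did not explain. The camera heights showed the first end fully down afterwards.
- **Blue board:** its area in the before and after pictures is practically identical, so it was not disturbed.

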